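Cock the taping fixture's sprung arm

TASK

Cock the sprung arm of the taping fixture: tip its thrown-open hair-trigger catch over to the set position, then draw the arm back by its knob under the catch's nose until the catch drops behind it, not so far that it kicks the catch open again, and ease the arm forward until the catch carries it before letting go. Never let the arm snap or slam, lean only lightly on the catch, and do not disturb the loose collar, bracket and brush around the fixture.

Things in the scene. Friction and masses are not known exactly. Their poses are not given: they have to be found in the camera images.
- fixture: Aluminium plate 300 (its x) x 280 (its y) x 15 mm, bolted flat to the bench. Origin at the centre of its underside, z up; x, y below are its axes. It carries the sprung swing arm (hinge near the middle of its +x edge) and, on a slotted strip near its -x edge, the catch.
- catch_guess (a point): Nominal catch pivot, a point of the plate at x -95, y -95 mm, 46 mm above the bench; axes as the plate's. The block is really clamped up to 20 mm either way along y from here (differs each time, not measured: look or feel). On the pivot stands a stalk with a black ball, 22 mm diameter; ball centre from the real pivot: set y +15, z +73 mm; thrown open y -16, z +73 mm
- catch (a joint): Catch lever angle: 0 = set (nose down), 0.42 rad = thrown open (nose up, ball to -y), as at the start. Snaps to either side of its centre at 0.10; tipping takes about 8 N at the ball towards +y or 6 N down on the nose end. Steel bar 14 mm wide from the pivot to +y, top 68 mm above the bench when set; 101 mm out a nose hangs down with a 45 degree ramp on its outer side
- swing_hinge (a point): Point on the swing arm's vertical hinge axis (plate x +110, y 0), 46 mm above the bench; steel hub 40 mm diameter, top 71 mm above the bench
- draw_knob (a point): Centre of the upright black cylindrical knob on the swing arm, free to spin on its stud: 20 mm diameter, from 54 to 105 mm above the bench (this point at 82 mm), 125 mm from the hinge axis. The arm is a steel bar from 40 to 52 mm above the bench, 24 mm wide, its last 40 mm a 12 mm wide tip that ends 215 mm from the hinge
- swing_arm (a joint): Arm angle, 0 rad = at rest, pointing 0.9 rad to the +y side of the plate's -x; grows drawn back (counter-clockwise from above), 0.9 = along -x, stop at 1.12. Spring: 6 N at the knob at rest, 12 N at 0.9
- swing_tip (a point): Point in the arm's tip that the catch hooks, 205 mm from the hinge. Drawing with the catch set, arm angles: meets the ramp at 0.80 (2 to 4 N more at the knob, until 0.84), slides under the nose, drops behind it at 0.905, meets the kick-off shoulder at 0.92 (6 N more), which throws the catch open at 0.945; rests hooked at 0.90. All shift alike, up to 0.10 less (catch nearer +y) or more
- collar_mid (a point): Centre of a loose steel shaft collar, 34 mm diameter, 14 mm high, lying on the plate; bystander
- bracket_mid (a point): Loose aluminium L-bracket, 85 x 22 mm, 40 mm high at its upturned end, on the bench beside the plate; this point is at the centre of its long leaf; bystander
- brush_mid (a point): Loose black hand brush, 170 mm long, lying on the bench on the plate's -y side; this point is at its middle; bystander

How it is judged (in metres and radians):
On the way:
1. the catch is tipped over to its set position while the arm is still at rest (value of joint catch below 0.04 rad and value of joint swing_arm below 0.6 rad), for 0.2 s.
At the end, for the whole second after the job is handed in: the swing arm rests still at more than 0.77 rad, held by the set catch (catch angle under 0.04 rad) which carries its spring load, and the robot has let go (value of joint swing_arm above 0.77 rad and value of joint catch below 0.04 rad and contact force between swing_arm and catch above 2 N and velocity of joint swing_arm between -0.1 and 0.1 rad/s); the robot touches nothing.
It fails at once if the arm snaps back or slams onto the catch (faster than 1.5 rad/s towards rest, about 0.2 m/s at the knob) (velocity of joint swing_arm below -1.5 rad/s).
It fails at once if the arm hits or drags on the catch with more than 18 N (its spring load is about 7 N) (contact force between swing_arm and catch above 18 N).
It fails at once if the catch is leaned on with more than 15 N (contact force between any of the fingers, the arm and catch above 15 N).
It fails at once if the collar, bracket or brush is moved more than 30 mm (distance of any of collar_mid, bracket_mid, brush_mid from where it was at the start of the episode above 0.03 m).
It also fails if it takes over 67 s, if anything falls off the work surface, if the arm or the gripper's body presses on something with over 40 N, if the wrist force passes 120 N, or if a joint passes its speed limit or range.

ROBOT

A 7-joint arm with a two-finger parallel gripper is mounted at the origin on the work surface. World frame = base frame: x ahead of the robot, y to its left, z up, the work surface at z = 0. Lengths are in m, angles in degrees, forces in N, time in s.
With the tool pointing down it reaches from about 0.425 to 1.025 m from the base axis. Payload 3.6 kg.
Tool frame: the origin (TCP) lies at the very end of the fingers, on their centre line; the grasp point (between the pads) lies 19 mm behind it; z points along the fingers, x is the direction in which the jaws open and shut, and the axes are right-handed (so a half turn about z gives the same grasp; the last joint's range is limited). The gripper opens to 85 mm and grips with 20 to 120 N. Pads are 22 mm wide; open, the fingers measure 114 mm over their backs; the gripper's body (76 mm by 85 mm) begins 54 mm behind the grasp point. The pads swing forward as they close: fully open they stand 13 mm farther back than shut.
Start: joints at [59.731, 33.873, 2.773, 92.16, -1.908, 54.013, -1.931], TCP at [0.305, -0.658, 0.231] pointing down, gripper open.
Joint ranges: [-153.93, 153.93], [-27.13, 128.08], [-72.61, 78.16], [10.71, 143.7], [-87.88, 267.88], [4.46, 118.87], [-176.78, 176.78]. Speed limits (degrees/s): [147.25, 147.25, 180, 180, 180, 180, 180].

INTERFACE

Orientations are given as [roll, pitch, yaw] about the fixed x, y, z axes, in that order (R = Rz(yaw) Ry(pitch) Rx(roll)).
In Python, from cell import monitor, grab_frame, camera_info, order gives the robot as it stands. The module is installed in compiled form; this text tells all that it offers.
- The arm moves only by the tool jog_arm, never from a script. Its argument "rows" is text: rows parted by semicolons, each of 7 numbers parted by spaces: the shift along the tool's x, y, z normalised to -1 to 1, where 1 is 0.15 m, then the turn, a rotation vector about the tool's x, y, z normalised to -1 to 1, where 1 is 60 degrees, then the gripper command: -1 is shut, 1 is fully open, values between are in proportion. In form: dx dy dz wx wy wz hand; .... A call has exactly 8 rows; each row shifts and turns the commanded pose from where the row before left it, along the tool's axes as they then stand; what a row does not reach is not made up. A row lasts 1/8 s, in which the tool goes at most 62.5 mm and 10.7 degrees, less where a joint would pass 70% of its speed; a pose out of reach is approached as far as the arm can. A call with a number of a shift or a turn outside -1 to 1 is refused whole. A call with a gripper value outside its range is refused whole. The fingers move at their own pace and stop on an object; the grip force is fixed at half the most. Time passes only in rows, so rows that do not move let the fingers close, or fill a call up. It gives the time, the measured TCP pose, the force and the opening at its end, in the units of the state.
- monitor.get_state(): the state, without advancing time (a new reading comes with each control period).
- grab_frame(name): name is "scene" or "top" or "wrist"; returns (picture, depth): 384x512x3 uint8, red, green, blue; 384x512 float32, m along the optical axis (not along the pixel's ray), 0 where there is no reading.
- camera_info(name): a dict with "vfov" (degrees; the focal length in pixels is half the picture's height over the tangent of half this angle, whatever the lens; pixels are square), "cx", "cy" (the principal point, pixels), "distortion" ([k1, k2, p1, p2, k3] as OpenCV has them; the pictures are not rectified), "world_to_cam" (4x4, takes a point from world to camera coordinates); the wrist camera has in their place "tool_from_camera" (4x4, takes a point from camera to tool coordinates, whose origin is the TCP and whose axes are the tool frame's). Camera axes: x right, y up, looking along -z (the intrinsics and any distortion apply to the point x, -y, -z); pixel columns grow to the right and rows downward; lengths in m; the calibration is good to about 2 mm. A picture is of the moment at which its call begins: read the wrist's pose just before it. camera_info takes no time and is no camera call.
- order.finish_job(): hands the job in, once; it reports no verdict.
The state is a dict: "time": time; "joint_positions": joint angles; "joint_velocities": joint speeds; "joint_torque": joint torques, N m; "position": TCP position; "eef_rot": TCP orientation; "contact_force": force on the tool from outside, world axes, zero at the start; "ft_torque": the same for the moment, N m; "width": finger opening in m.
Only numpy, scipy, OpenCV 4.12 (cv2) and the standard library are available. Lean on these libraries where they do the work, as an engineer would, in place of code of your own. Each camera call takes 0.05 s, during which the arm holds its last target. There are 200 camera calls.

## Working session

There is one attempt and no reset: what is moved stays moved. The work goes in short steps, Python scripts to look and compute and a tool call to move; the robot and the scene stay as the last step left them, time stands still between calls to the robot, and variables do not carry over. Pictures are saved under pics/ and viewed, about 8 in all and at most 12, crops included, and the job is handed in when it is done.

Besides the shell and the picture viewer there is one more tool, called as a command line: name --argument value ..., lists and objects as JSON in quotes. jog_arm: Moves the arm, as the interface text tells. Scaled input: -1 to 1 covers 0.15 m each way for a shift and 60 degrees each way for a turn. Its arguments: {"type":"object","properties":{"rows":{"type":"string"}},"required":["rows"]}

```bash
mkdir -p pics; cat > h.py <<'E'
import numpy as np, cv2
from cell import monitor, grab_frame, camera_info, order
def K(ci):
    f=192/np.tan(np.radians(ci['vfov']/2)); return np.array([[f,0,ci['cx']],[0,f,ci['cy']],[0,0,1.]])
def w2c(n):
    ci=camera_info(n)
    if n=='wrist':
        from scipy.spatial.transform import Rotation as R
        s=monitor.get_state(); T=np.eye(4); T[:3,:3]=R.from_euler('xyz',s['eef_rot'],degrees=True).as_matrix(); T[:3,3]=s['position']
        return np.linalg.inv(T@np.array(ci['tool_from_camera'])),ci
    return np.array(ci['world_to_cam']),ci
def proj(n,P):
    M,ci=w2c(n); p=np.c_[np.atleast_2d(P),np.ones(len(np.atleast_2d(P)))]@M.T; p=p[:,:3]*[1,-1,-1]
    return cv2.projectPoints(p,np.zeros(3),np.zeros(3),K(ci),np.array(ci['distortion'],float))[0][:,0]
def ray(n,uv):
    M,ci=w2c(n); u=cv2.undistortPoints(np.array(uv,float).reshape(-1,1,2),K(ci),np.array(ci['distortion'],float))[:,0]
    d=np.c_[u[:,0],-u[:,1],-np.ones(len(u))]; C=np.linalg.inv(M); return C[:3,3],d@C[:3,:3].T
def atz(n,uv,z):
    o,d=ray(n,uv); return o+d*((z-o[2])/d[:,2:])
def atd(n,uv,dep):
    o,d=ray(n,uv); return o+d*np.array(dep).reshape(-1,1)
E
python3 - <<'E'
from h import *
for n in('scene','top'):
    a,d=grab_frame(n); np.savez(f'{n}.npz',a=a,d=d)
    cv2.imwrite(f'pics/{n}.png',cv2.resize(a[:,:,::-1],(800,600),interpolation=cv2.INTER_CUBIC))
    print(n,camera_info(n))
print(monitor.get_state())
E
```

```text
scene {'vfov': 49.8048200601277, 'cx': 259.85861360065246, 'cy': 194.7523920576976, 'distortion': array([-0.03263819,  0.        ,  0.        ,  0.        ,  0.        ]), 'world_to_cam': array([[-1.88071802e-02,  9.99718828e-01,  1.44414544e-02,
        -3.91029198e-02],
       [-7.78261021e-01, -2.37054764e-02,  6.27493293e-01,
         4.20950966e-01],
       [ 6.27659201e-01,  5.62158435e-04,  7.78488029e-01,
        -1.19089057e+00],
       [ 0.00000000e+00,  0.00000000e+00,  0.00000000e+00,
         1.00000000e+00]])}
top {'vfov': 51.52702964406177, 'cx': 256.1116417641132, 'cy': 193.83533777691423, 'distortion': array([0.02650232, 0.        , 0.        , 0.        , 0.        ]), 'world_to_cam': array([[-0.01668417, -0.9994653 , -0.02812024,  0.05531277],
       [ 0.98974523, -0.02049926,  0.14136538, -0.56405383],
       [-0.14186623, -0.02547331,  0.98955802, -0.82981712],
       [ 0.        ,  0.        ,  0.        ,  1.        ]])}
{'time': 0.1, 'joint_positions': array([59.72840909, 33.92007396,  2.76734176, 92.22796932, -1.90801245,
       54.01363471, -1.93107389]), 'joint_velocities': array([-0.05202271, -0.14721494, -0.04747816, -0.16708075,  0.05217074,
        0.00667407,  0.08727584]), 'joint_torque': array([ 4.15193295e-03, -5.49994218e+01,  1.55327406e+00, -1.98825109e+01,
        9.77391901e-03,  3.82006983e-03, -1.53640616e-05]), 'position': array([ 0.30511661, -0.65685114,  0.23026723]), 'eef_rot': array([ 1.79993763e+02,  1.15406472e-01, -6.50809526e+01]), 'contact_force': array([-0.15251311,  0.50303818, -0.02966376]), 'ft_torque': array([-0.05170676,  0.10150843,  0.02353961]), 'width': 0.08580927311717652}
```

View pics/scene.png

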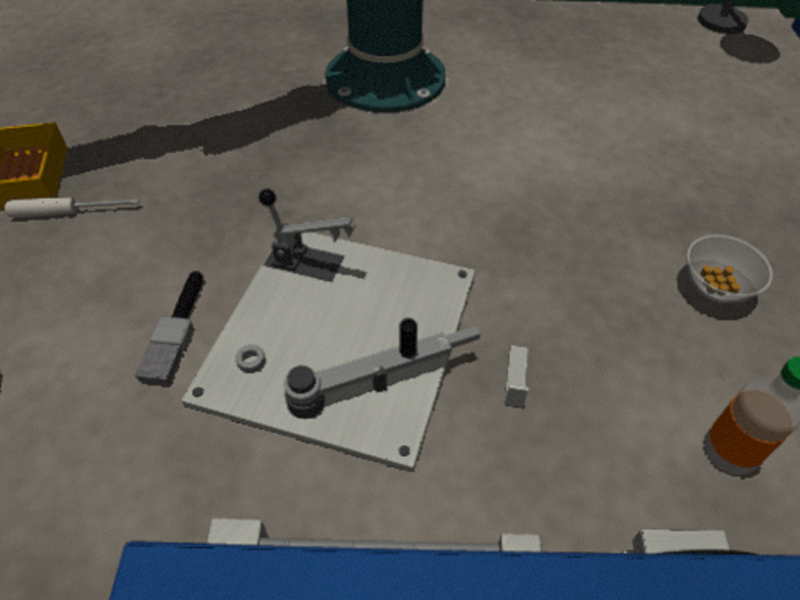

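View pics/top.png

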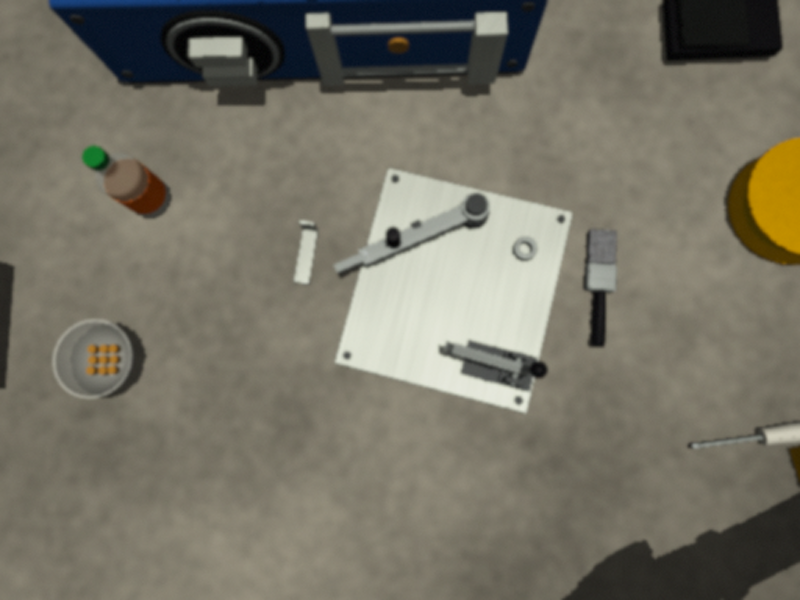

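The scene view shows the ball at (267,197), the knob top at (408,325), the hub at (301,378) and the open catch. The top view shows the plate corners at (390,170), (572,212), (528,412), (337,362), the hub at (476,206), the knob at (393,237) and the ball at (538,369). Plate +x points up in the top image and +y points left.

```bash
cat > m.py <<'E'
from h import *
S=512/800
t=np.load('top.npz')['a']; sc=np.load('scene.npz')['a']
g=cv2.cvtColor(t,cv2.COLOR_RGB2GRAY)
m=(g>150).astype(np.uint8); m=cv2.morphologyEx(m,cv2.MORPH_CLOSE,np.ones((5,5)))
c=max(cv2.findContours(m,0,2)[0],key=cv2.contourArea); h=cv2.convexHull(c)
ap=cv2.approxPolyDP(h,8,True)[:,0].astype(float); print('corners',ap/S)
if len(ap)!=4: ap=np.array([[390,170],[572,212],[528,412],[337,362]])*S
ref=np.array([[390,170],[572,212],[528,412],[337,362]])*S # (+x+y),(+x-y),(-x-y),(-x+y)
ap=np.array([ap[np.argmin(np.linalg.norm(ap-r,axis=1))] for r in ref])
P=atz('top',ap,.015)[:,:2]; L=np.array([[.15,.14],[.15,-.14],[-.15,-.14],[-.15,.14]])
Lc=L@np.eye(2); pc=P.mean(0); H=(P-pc).T@Lc
th=np.arctan2(H[1,0]-H[0,1],H[0,0]+H[1,1]); R=np.array([[np.cos(th),-np.sin(th)],[np.sin(th),np.cos(th)]])
print('centre',pc,'yaw',np.degrees(th),'resid',(P-pc-L@R.T).round(4).tolist())
def blob(img,uv,r,thr):
    u,v=[int(round(x*S)) for x in uv]; w=cv2.cvtColor(img,cv2.COLOR_RGB2GRAY)[v-r:v+r+1,u-r:u+r+1]
    b=(w<thr).astype(np.uint8); n,l,st,ce=cv2.connectedComponentsWithStats(b); k=l[r,r]
    return ce[k]+[u-r,v-r],st[k]
def tri(a,b):
    o1,d1=ray('top',[a]);o2,d2=ray('scene',[b]); A=np.c_[d1[0],-d2[0]]; x=np.linalg.lstsq(A,o2-o1,rcond=None)[0]
    p,q=o1+d1[0]*x[0],o2+d2[0]*x[1]; return (p+q)/2,np.linalg.norm(p-q)
def loc(p): return (np.asarray(p)[:2]-pc)@R
if __name__=='__main__':
    a,sa=blob(t,(538,369),9,45); b,sb=blob(sc,(267,197),9,45); print('ball',a/S,sa,b/S,sb)
    p,e=tri(a,b); print(p,e,'loc',loc(p)); q=atz('top',[a],.119)[0]; print('top at z119',q,loc(q)); q=atz('scene',[b],.119)[0]; print('scene',q,loc(q))
    for n,uv,z in(('top',(476,206),.071),('scene',(301,378),.071),('top',(393,237),.105),('scene',(408,323),.105),('top',(525,249),.029),('top',(305,250),.02),('top',(598,290),.02),('top',(339,268),.052)):
        q=atz(n,[np.array(uv)*S],z)[0]; print(n,uv,q.round(4),loc(q).round(4))
E
python3 m.py
python3 - <<'E'
from m import *
A=cv2.resize(t[180:270,190:370][:,:,::-1],None,fx=4,fy=4,interpolation=2); B=cv2.resize(sc[110:280,110:320][:,:,::-1],None,fx=2.8,fy=2.8,interpolation=2)[:240*2,:]
w=max(A.shape[1],B.shape[1]); A=A[:, :w]; pad=lambda x:cv2.copyMakeBorder(x,0,0,0,w-x.shape[1],0)
cv2.imwrite('pics/crop1.png',cv2.resize(np.vstack([pad(A),pad(B)]),(600,600)) if 0 else A)
E
```

```text
corners [[387.5    168.75  ]
 [570.3125 210.9375]
 [525.     412.5   ]
 [334.375  360.9375]
 [335.9375 264.0625]]
centre [ 0.59056689 -0.0359347 ] yaw -15.336984552562754 resid [[-0.0037, -0.0022], [-0.0009, 0.0032], [0.0021, 0.0007], [0.0024, -0.0018]]
ball [536.18328652 368.82022472] [ 0  5 15  9 89] [266.796875   197.21467391] [ 4  4 10 12 92]
[ 0.46753232 -0.12672721  0.11745763] 0.0023546946033710906 loc [-0.09463871 -0.12010121]
top at z119 [ 0.46733693 -0.12524622  0.119     ] [-0.09521885 -0.11872464]
scene [ 0.46913792 -0.12744552  0.119     ] [-0.09290029 -0.12036926]
top (476, 206) [ 0.6931 -0.0626  0.071 ] [0.106  0.0014]
scene (301, 378) [ 0.702  -0.0618  0.071 ] [0.1143 0.0045]
top (393, 237) [0.6436 0.0511 0.105 ] [0.0281 0.0979]
scene (408, 323) [0.65  0.052 0.105] [0.0341 0.1005]
top (525, 249) [ 0.6407 -0.1345  0.029 ] [ 0.0744 -0.0818]
top (305, 250) [0.6487 0.1827 0.02  ] [-0.0018  0.2263]
top (598, 290) [ 0.5806 -0.2364  0.02  ] [ 0.0434 -0.196 ]
top (339, 268) [0.6144 0.1291 0.052 ] [-0.0207  0.1655]
corners [[387.5    168.75  ]
 [570.3125 210.9375]
 [525.     412.5   ]
 [334.375  360.9375]
 [335.9375 264.0625]]
centre [ 0.59056689 -0.0359347 ] yaw -15.336984552562754 resid [[-0.0037, -0.0022], [-0.0009, 0.0032], [0.0021, 0.0007], [0.0024, -0.0018]]
```

View pics/crop1.png

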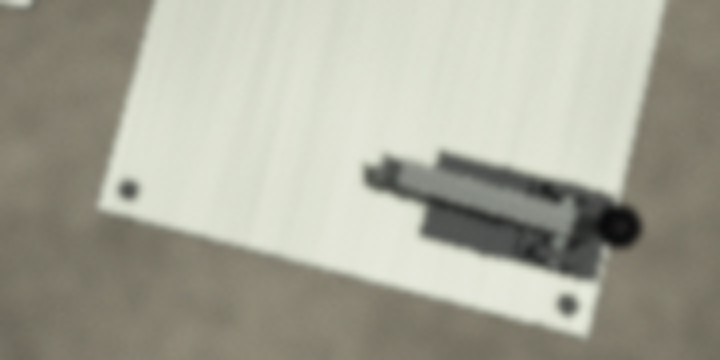

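The crop puts the ball at (620,227), which is full-view (539,370). That gives a plate-frame ball y of about -122 mm, so the catch sits about 11 mm towards -y and the arm angles shift by about +0.055. Next I go to the -y side of the ball.

```bash
cat > go.py <<'E'
import sys; from m import *; from scipy.spatial.transform import Rotation as Ro
def W(x,y): return pc+R@np.array([x,y])
def plan(wps,n,hand,s=None):
    """wps: (x,y,z,yaw) world, n rows each"""
    s=monitor.get_state(); p=np.array(s['position']); r=Ro.from_euler('xyz',s['eef_rot'],degrees=True); out=[]
    for (x,y,z,yaw),k in zip(wps,n):
        g=Ro.from_euler('xyz',[180,0,yaw],degrees=True); T=np.array([x,y,z]); dv=(r.inv()*g).as_rotvec()/k; dp=(T-p)/k
        for i in range(k):
            q=r.inv().apply(dp); out.append(' '.join(f'{v:.3f}' for v in np.r_[q/.15,np.degrees(dv)/60,hand])); r=r*Ro.from_rotvec(dv); p=p+dp
    print(';\n'.join(out))
E
python3 - <<'E'
from go import *
a=W(-.095,-.175); print(a); plan([(a[0],a[1],.2,-15.3)],[14],-1)
E
```

```text
corners [[387.5    168.75  ]
 [570.3125 210.9375]
 [525.     412.5   ]
 [334.375  360.9375]
 [335.9375 264.0625]]
centre [ 0.59056689 -0.0359347 ] yaw -15.336984552562754 resid [[-0.0037, -0.0022], [-0.0009, 0.0032], [0.0021, 0.0007], [0.0024, -0.0018]]
[ 0.4526634  -0.17957533]
-0.176 -0.159 0.015 -0.000 0.000 -0.059 -1.000;
-0.166 -0.170 0.015 -0.000 0.000 -0.059 -1.000;
-0.155 -0.180 0.015 -0.000 0.000 -0.059 -1.000;
-0.144 -0.189 0.015 -0.000 0.000 -0.059 -1.000;
-0.132 -0.198 0.015 -0.000 0.000 -0.059 -1.000;
-0.119 -0.206 0.015 -0.000 0.000 -0.059 -1.000;
-0.106 -0.213 0.015 -0.000 0.000 -0.059 -1.000;
-0.093 -0.219 0.015 -0.000 0.000 -0.059 -1.000;
-0.079 -0.224 0.015 -0.000 0.000 -0.059 -1.000;
-0.065 -0.229 0.014 -0.000 0.000 -0.059 -1.000;
-0.051 -0.232 0.014 -0.000 0.000 -0.059 -1.000;
-0.036 -0.235 0.014 -0.000 0.000 -0.059 -1.000;
-0.022 -0.237 0.014 -0.000 0.000 -0.059 -1.000;
-0.007 -0.238 0.014 -0.000 0.000 -0.059 -1.000
```

jog_arm --rows "-0.18 -0.16 0.015 0 0 -0.06 -1;-0.17 -0.17 0.015 0 0 -0.06 -1;-0.155 -0.18 0.015 0 0 -0.06 -1;-0.145 -0.19 0.015 0 0 -0.06 -1;-0.13 -0.2 0.015 0 0 -0.06 -1;-0.12 -0.205 0.015 0 0 -0.06 -1;-0.105 -0.21 0.015 0 0 -0.06 -1;-0.09 -0.22 0.015 0 0 -0.06 -1"

```text
time: 1.1
position: [0.3891, -0.3828, 0.213]
eef_rot: [-180.0, 0.0, -36.2]
contact_force: [-0.1, -0.4, -0.7]
width: -0.0
```

jog_arm --rows "-0.08 -0.22 0.015 0 0 -0.06 -1;-0.065 -0.23 0.015 0 0 -0.06 -1;-0.05 -0.23 0.015 0 0 -0.06 -1;-0.035 -0.235 0.015 0 0 -0.06 -1;-0.02 -0.235 0.015 0 0 -0.06 -1;-0.005 -0.24 0.015 0 0 -0.05 -1;0 0 0 0 0 0 -1;0 0 0 0 0 0 -1"

```text
time: 2.1
position: [0.4506, -0.1805, 0.1996]
eef_rot: [180.0, 0.0, -15.3]
contact_force: [-1.2, 0.1, -0.4]
width: -0.0001
```

```bash
python3 - <<'E'
from go import *
s=monitor.get_state(); print(s['position'],s['eef_rot'],loc(s['position']),s['contact_force'],s['width'],s['joint_positions'])
a=W(-.095,-.175); plan([(a[0],a[1],.103,-15.3)],[8],-1)
E
```

```text
corners [[387.5    168.75  ]
 [570.3125 210.9375]
 [525.     412.5   ]
 [334.375  360.9375]
 [335.9375 264.0625]]
centre [ 0.59056689 -0.0359347 ] yaw -15.336984552562754 resid [[-0.0037, -0.0022], [-0.0009, 0.0032], [0.0021, 0.0007], [0.0024, -0.0018]]
[ 0.45062783 -0.18052428  0.19964394] [ 1.79969279e+02  3.28627976e-02 -1.53170236e+01] [-0.09671208 -0.17645356] [-1.24808033  0.08177363 -0.4074889 ] -0.00010097518087966563 [ 27.63963789  19.9891392  -14.05149498 123.68335473   7.9443149
  37.17932382  -7.26028955]
0.001 -0.001 0.081 0.000 0.000 -0.000 -1.000;
0.001 -0.001 0.081 0.000 0.000 -0.000 -1.000;
0.001 -0.001 0.081 0.000 0.000 -0.000 -1.000;
0.001 -0.001 0.081 0.000 0.000 -0.000 -1.000;
0.001 -0.001 0.081 0.000 0.000 -0.000 -1.000;
0.001 -0.001 0.081 0.000 0.000 -0.000 -1.000;
0.001 -0.001 0.081 0.000 0.000 -0.000 -1.000;
0.001 -0.001 0.081 0.000 0.000 -0.000 -1.000
```

jog_arm --rows "0.013 0 0.16 0 0 0 -1;0 0 0.16 0 0 0 -1;0 0 0.16 0 0 0 -1;0 0 0.16 0 0 0 -1;0 -0.04 0 0 0 0 -1;0 -0.04 0 0 0 0 -1;0 -0.04 0 0 0 0 -1;0 0 0 0 0 0 -1"

```text
time: 3.1
position: [0.4584, -0.1626, 0.1046]
eef_rot: [-180.0, -0.1, -15.2]
contact_force: [1.3, 0.1, -0.7]
width: -0.0002
```

jog_arm --rows "0 -0.01 0 0 0 0 -1;0 -0.01 0 0 0 0 -1;0 -0.01 0 0 0 0 -1;0 -0.01 0 0 0 0 -1;0 -0.01 0 0 0 0 -1;0 -0.01 0 0 0 0 -1;0 0 0 0 0 0 -1;0 0 0 0 0 0 -1"

```text
time: 4.1
position: [0.46, -0.1545, 0.1038]
eef_rot: [180.0, 0.0, -15.3]
contact_force: [0.1, 0.0, -0.4]
width: -0.0001
```

jog_arm --rows "0 -0.01 0 0 0 0 -1;0 -0.01 0 0 0 0 -1;0 -0.01 0 0 0 0 -1;0 -0.01 0 0 0 0 -1;0 -0.01 0 0 0 0 -1;0 -0.01 0 0 0 0 -1;0 0 0 0 0 0 -1;0 0 0 0 0 0 -1"

```text
time: 5.1
position: [0.4616, -0.1483, 0.1039]
eef_rot: [179.8, 0.0, -15.4]
contact_force: [-0.8, -5.9, 0.6]
width: 0.0003
```

jog_arm --rows "0 -0.006 0 0 0 0 -1;0 -0.006 0 0 0 0 -1;0 -0.006 0 0 0 0 -1;0 -0.006 0 0 0 0 -1;0 0 0 0 0 0 -1;0 0 0 0 0 0 -1;0 0 0 0 0 0 -1;0 0 0 0 0 0 -1"

```text
time: 6.1
position: [0.4626, -0.1453, 0.1044]
eef_rot: [179.8, 0.0, -15.5]
contact_force: [-2.4, -7.8, 5.9]
width: -0.0001
```

jog_arm --rows "0 0 -0.006 0 0 0 -1;0 -0.006 -0.002 0 0 0 -1;0 -0.006 -0.002 0 0 0 -1;0 -0.006 -0.002 0 0 0 -1;0 -0.006 -0.002 0 0 0 -1;0 -0.006 -0.002 0 0 0 -1;0 0 0 0 0 0 -1;0 0 0 0 0 0 -1"

```text
time: 7.1
position: [0.4647, -0.1378, 0.1063]
eef_rot: [-180.0, -0.0, -15.3]
contact_force: [-0.6, -4.5, 2.2]
width: -0.0001
```

jog_arm --rows "0 -0.01 -0.001 0 0 0 -1;0 -0.01 -0.001 0 0 0 -1;0 -0.01 -0.001 0 0 0 -1;0 -0.01 -0.001 0 0 0 -1;0 -0.01 -0.001 0 0 0 -1;0 -0.01 -0.001 0 0 0 -1;0 0 0 0 0 0 -1;0 0 0 0 0 0 -1"

```text
time: 8.1
position: [0.4668, -0.1291, 0.107]
eef_rot: [-180.0, 0.0, -15.3]
contact_force: [0.7, -0.7, 0.6]
width: 0.0004
```

jog_arm --rows "0 -0.007 0 0 0 0 -1;0 -0.007 0 0 0 0 -1;0 -0.007 0 0 0 0 -1;0 -0.007 0 0 0 0 -1;0 0 0 0 0 0 -1;0 0 0 0 0 0 -1;0 0 0 0 0 0 -1;0 0 0 0 0 0 -1"

```text
time: 9.1
position: [0.468, -0.1253, 0.1071]
eef_rot: [180.0, 0.0, -15.3]
contact_force: [0.3, -0.1, 0.7]
width: 0.0001
```

```bash
python3 - <<'E'
from h import *
a,d=grab_frame('scene'); cv2.imwrite('pics/s2.png',cv2.resize(a[90:280,110:330][:,:,::-1],None,fx=3,fy=3,interpolation=2)); print(monitor.get_state()['contact_force'])
E
```

```text
[ 0.41854414 -0.78675501  0.29566575]
```

View pics/s2.png

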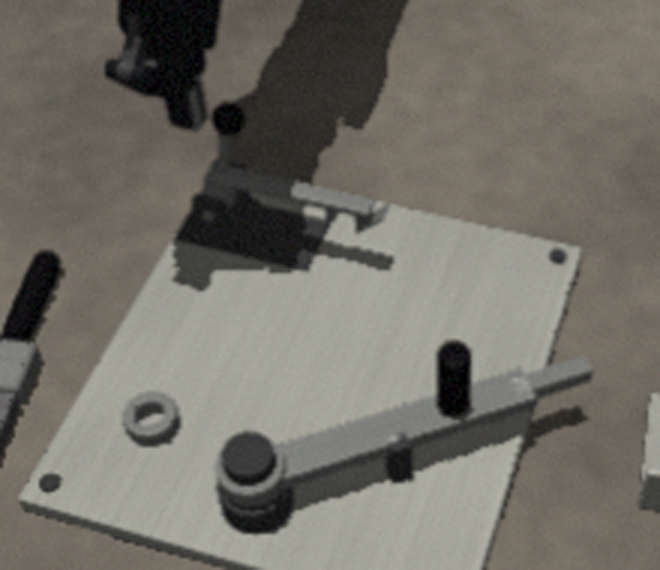

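The catch has tipped to set: ball at crop (228,119), nose down, and the arm is still at rest with its knob at (455,380). Now I measure the set ball and plan the approach to the knob.

```bash
python3 - <<'E' | tail -n +7
from go import *
q=atz('scene',[[186,129.7]],.119)[0]; print('ball set',q,loc(q))
hub=W(.110,.003); k=W(.0317,.0990); print('hub',hub,'knob',k)
s=monitor.get_state(); b=np.array(s['position'])
a=W(*(loc(b)+[0,-.02])); plan([(a[0],a[1],.12,-15.3),(a[0],a[1],.2,-15.3),(k[0],k[1],.2,23)],[1,2,13],-.05)
E
```

```text
ball set [ 0.47815487 -0.0964569   0.119     ] [-0.09240082 -0.0880993 ]
hub [ 0.69744293 -0.06213606] knob [0.64732302 0.05115509]
-0.000 0.133 -0.086 0.000 0.000 0.000 -0.050;
-0.000 0.000 -0.267 0.000 0.000 0.000 -0.050;
-0.000 0.000 -0.267 0.000 0.000 0.000 -0.050;
0.065 -0.122 -0.000 0.000 0.000 -0.049 -0.050;
0.071 -0.118 -0.000 0.000 0.000 -0.049 -0.050;
0.077 -0.115 -0.000 0.000 0.000 -0.049 -0.050;
0.083 -0.110 -0.000 0.000 0.000 -0.049 -0.050;
0.088 -0.106 -0.000 0.000 0.000 -0.049 -0.050;
0.094 -0.101 -0.000 0.000 0.000 -0.049 -0.050;
0.099 -0.096 -0.000 0.000 0.000 -0.049 -0.050;
0.104 -0.091 -0.000 0.000 0.000 -0.049 -0.050;
0.108 -0.086 -0.000 0.000 0.000 -0.049 -0.050;
0.112 -0.080 -0.000 0.000 0.000 -0.049 -0.050;
0.116 -0.074 -0.000 0.000 0.000 -0.049 -0.050;
0.120 -0.068 -0.000 0.000 0.000 -0.049 -0.050;
0.123 -0.062 -0.000 0.000 0.000 -0.049 -0.050
```

jog_arm --rows "0 0.13 0 0 0 0 -1;0 0 -0.25 0 0 0 -1;0 0 -0.3 0 0 0 -1;0.065 -0.12 0 0 0 -0.05 -1;0.07 -0.12 0 0 0 -0.05 -0.05;0.075 -0.115 0 0 0 -0.05 -0.05;0.085 -0.11 0 0 0 -0.05 -0.05;0.09 -0.105 0 0 0 -0.05 -0.05"

```text
time: 10.15
position: [0.5346, -0.0673, 0.1888]
eef_rot: [-180.0, 0.1, -0.0]
contact_force: [-0.7, 0.1, 0.2]
width: 0.0407
```

jog_arm --rows "0.095 -0.1 0 0 0 -0.05 -0.05;0.1 -0.095 0 0 0 -0.05 -0.05;0.105 -0.09 0 0 0 -0.05 -0.05;0.11 -0.085 0 0 0 -0.05 -0.05;0.11 -0.08 0 0 0 -0.05 -0.05;0.115 -0.075 0 0 0 -0.05 -0.05;0.12 -0.07 0 0 0 -0.05 -0.05;0 0 0 0 0 0 -0.05"

```text
time: 11.15
position: [0.6339, 0.0394, 0.1897]
eef_rot: [-179.9, -0.1, 20.9]
contact_force: [0.6, 0.7, -1.4]
width: 0.0406
```

```bash
python3 - <<'E' | tail -n +7
from go import *
s=monitor.get_state();print(s['position'],s['eef_rot'],s['width'],s['contact_force'])
k=W(.0317,.0990)
a,d=grab_frame('wrist'); b=cv2.resize(a[:,:,::-1],(800,600))
for P,c in(([*k,.105],(0,0,255)),([*W(.11,.003),.071],(0,255,0))):
    u=proj('wrist',[P])[0]*800/512; print(u); cv2.drawMarker(b,tuple(int(x) for x in u),c,0,15,1)
cv2.imwrite('pics/w1.png',b)
plan([(k[0],k[1],.2,23)],[1],-.05)
E
```

```text
[0.6339412  0.03938918 0.1897197 ] [-1.79936363e+02 -9.25199118e-02  2.08880993e+01] 0.04055543317236623 [ 0.56535662  0.69973238 -1.39260205]
[440.26661823 290.75922765]
[442.04336938 456.5535557 ]
0.121 -0.049 -0.070 -0.000 0.000 -0.037 -0.050
```

View pics/w1.png

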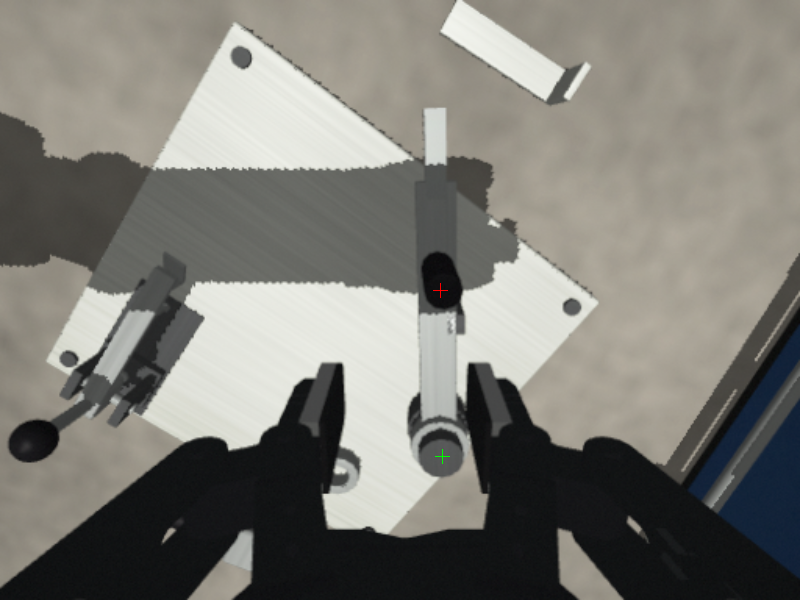

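The wrist view agrees: knob top at (444,289) and hub at (441,458) against the predicted crosses, ball at (34,440), nose end at about (174,262). I use this closer view to refine the hinge, knob and catch.

```bash
python3 - <<'E' | tail -n +7
from go import *
f=512/800
kn=atz('wrist',[np.array([444,289])*f],.105)[0]; hb=atz('wrist',[np.array([441,458])*f],.071)[0]; ba=atz('wrist',[np.array([34,440])*f],.119)[0]
no=atz('wrist',[np.array([176,258])*f],.066)[0]; tip=atz('wrist',[np.array([435,108])*f],.052)[0]
v=(kn-hb)[:2]; print('kn',kn,'hb',hb,'r',np.hypot(*v),'arm ang',np.degrees(np.arctan2(v[1],v[0])),'tip r',np.hypot(*(tip-hb)[:2]),np.degrees(np.arctan2(*(tip-hb)[1::-1])),'exp',180-15.34-51.57)
print('ball',ba,loc(ba),'rel hub',loc(ba)-loc(hb),'nose',loc(no)-loc(hb),'hub',loc(hb))
# full plan: down around knob
k=hb[:2]+.125*v/np.hypot(*v); print(k)
plan([(k[0],k[1],.19,23),(k[0],k[1],.068,23)],[2,6],-.05)
E
```

```text
kn [0.64871666 0.05267361 0.105     ] hb [ 0.69723298 -0.06341001  0.071     ] r 0.12581430785754166 arm ang 112.68214149543793 tip r 0.213665067471182 112.73880539604123 exp 113.09
ball [ 0.47520478 -0.09857705  0.119     ] [-0.09468508 -0.09092423] rel hub [-0.20481956 -0.09264012] nose [-0.20341955  0.01489599] hub [0.11013448 0.00171589]
[0.64903067 0.05192228]
0.067 -0.025 -0.002 -0.000 0.000 -0.018 -0.050;
0.067 -0.024 -0.002 -0.000 0.000 -0.018 -0.050;
-0.000 -0.000 0.136 -0.000 -0.000 -0.000 -0.050;
-0.000 -0.000 0.136 -0.000 -0.000 -0.000 -0.050;
-0.000 -0.000 0.136 -0.000 -0.000 -0.000 -0.050;
-0.000 -0.000 0.136 -0.000 -0.000 -0.000 -0.050;
-0.000 -0.000 0.136 -0.000 -0.000 -0.000 -0.050;
-0.000 -0.000 0.136 -0.000 -0.000 -0.000 -0.050
```

jog_arm --rows "0.067 -0.025 0 0 0 -0.02 -0.05;0.067 -0.025 0 0 0 -0.02 -0.05;0 0 0.13 0 0 0 -0.05;0 0 0.13 0 0 0 -0.05;0 0 0.13 0 0 0 -0.05;0 0 0.13 0 0 0 -0.05;0 0 0.13 0 0 0 -0.05;0 0 0.13 0 0 0 -0.05"

```text
time: 12.2
position: [0.6486, 0.0513, 0.0712]
eef_rot: [-180.0, 0.0, 23.1]
contact_force: [0.0, 0.2, 0.0]
width: 0.0407
```

jog_arm --rows "0 0 0 0 0 0 -0.2;0 0 0 0 0 0 -0.3;0 0 0 0 0 0 -0.39;0 0 0 0 0 0 -0.39;0 0 0 0 0 0 -0.39;0 0 0 0 0 0 -0.39;0 0 0 0 0 0 -0.39;0 0 0 0 0 0 -0.39"

```text
time: 13.2
position: [0.6487, 0.0514, 0.0726]
eef_rot: [-180.0, 0.0, 23.1]
contact_force: [0.1, -0.1, 0.1]
width: 0.0261
```

```bash
cat > arc.py <<'E'
from go import *
HB=np.array([.69723,-.06341]); A0=112.7; OFF=.003
def th():
    s=monitor.get_state(); t=np.array(s['position'][:2]); v=t-HB; a=np.degrees(np.arctan2(v[1],v[0])); r=np.hypot(*v); off=max(0,s['width']/2-.010)
    tg=np.array([-np.sin(np.radians(a)),np.cos(np.radians(a))]); F=s['contact_force']
    print('t',round(s['time'],2),'tcp th',np.radians(a-A0).round(4),'knob th(if pushed)',(np.radians(a-A0)-0+off*1/r).round(4) ,'r',r.round(4),'w',round(s['width'],4),'Ft',(F[:2]@tg).round(2),'Fr',(F[:2]@(v/r)).round(2),'yaw',s['eef_rot'][2].round(1),'z',s['position'][2].round(4))
    return np.radians(a-A0)
def arc(th1,n,hand=-.39):
    """tcp to centre angle th1 (rad) along arc, n rows"""
    t0=th(); w=[]
    for i in range(1,n+1):
        a=A0+np.degrees(t0+(th1-t0)*i/n); p=HB+.125*np.array([np.cos(np.radians(a)),np.sin(np.radians(a))]); w.append((p[0],p[1],.069,a-90))
    plan(w,[1]*n,hand)
E
python3 - <<'E' | tail -n +7
from arc import *
arc(.65,16)
E
```

```text
t 13.2 tcp th 0.0041 knob th(if pushed) 0.0286 r 0.1246 w 0.0261 Ft -0.1 Fr -0.11 yaw 23.1 z 0.0726
-0.034 -0.002 0.024 -0.000 0.000 -0.036 -0.390;
-0.034 0.001 0.000 0.000 0.000 -0.039 -0.390;
-0.034 0.001 0.000 0.000 0.000 -0.039 -0.390;
-0.034 0.001 0.000 0.000 0.000 -0.039 -0.390;
-0.034 0.001 0.000 0.000 0.000 -0.039 -0.390;
-0.034 0.001 0.000 -0.000 0.000 -0.039 -0.390;
-0.034 0.001 0.000 0.000 0.000 -0.039 -0.390;
-0.034 0.001 0.000 0.000 0.000 -0.039 -0.390;
-0.034 0.001 0.000 -0.000 0.000 -0.039 -0.390;
-0.034 0.001 0.000 -0.000 0.000 -0.039 -0.390;
-0.034 0.001 0.000 0.000 0.000 -0.039 -0.390;
-0.034 0.001 0.000 0.000 0.000 -0.039 -0.390;
-0.034 0.001 0.000 -0.000 0.000 -0.039 -0.390;
-0.034 0.001 0.000 0.000 0.000 -0.039 -0.390;
-0.034 0.001 0.000 -0.000 0.000 -0.039 -0.390;
-0.034 0.001 0.000 0.000 0.000 -0.039 -0.390
```

jog_arm --rows "-0.034 0 0 0 0 -0.039 -0.39;-0.034 0.001 0 0 0 -0.039 -0.39;-0.034 0.001 0 0 0 -0.039 -0.39;-0.034 0.001 0 0 0 -0.039 -0.39;-0.034 0.001 0 0 0 -0.039 -0.39;-0.034 0.001 0 0 0 -0.039 -0.39;-0.034 0.001 0 0 0 -0.039 -0.39;-0.034 0.001 0 0 0 -0.039 -0.39"

```text
time: 14.2
position: [0.6178, 0.0327, 0.073]
eef_rot: [180.0, -0.6, 42.1]
contact_force: [7.0, 5.9, -7.2]
width: 0.0262
```

```bash
sed -i 's/-0+off/-off/' arc.py; python3 - <<'E' | tail -n +7
from arc import *
arc(.74,8)
E
```

```text
t 14.2 tcp th 0.2946 knob th(if pushed) 0.2697 r 0.1247 w 0.0262 Ft -9.2 Fr 0.1 yaw 42.1 z 0.073
-0.047 -0.003 0.026 0.001 -0.009 -0.011 -0.390;
-0.046 0.001 0.000 0.000 0.000 -0.053 -0.390;
-0.046 0.001 0.000 -0.000 0.000 -0.053 -0.390;
-0.046 0.001 0.000 0.000 0.000 -0.053 -0.390;
-0.046 0.001 0.000 -0.000 0.000 -0.053 -0.390;
-0.046 0.001 0.000 0.000 0.000 -0.053 -0.390;
-0.046 0.001 0.000 0.000 0.000 -0.053 -0.390;
-0.046 0.001 0.000 -0.000 0.000 -0.053 -0.390
```

jog_arm --rows "-0.034 0.001 0 0 0 -0.039 -0.39;-0.034 0.001 0 0 0 -0.039 -0.39;-0.034 0.001 0 0 0 -0.039 -0.39;-0.034 0.001 0 0 0 -0.039 -0.39;-0.034 0.001 0 0 0 -0.039 -0.39;-0.034 0.001 0 0 0 -0.039 -0.39;-0.034 0.001 0 0 0 -0.039 -0.39;-0.034 0.001 0 0 0 -0.039 -0.39"

```text
time: 15.2
position: [0.5923, 0.0032, 0.0729]
eef_rot: [179.9, -0.7, 60.9]
contact_force: [5.1, 8.0, -7.6]
width: 0.026
```

jog_arm --rows "-0.02 0 0 0 0 -0.023 -0.39;-0.02 0 0 0 0 -0.023 -0.39;-0.02 0 0 0 0 -0.023 -0.39;-0.02 0.001 0 0 0 -0.023 -0.39;-0.02 0 0 0 0 -0.023 -0.39;-0.02 0 0 0 0 -0.023 -0.39;0 0 0 0 0 0 -0.39;0 0 0 0 0 0 -0.39"

```text
time: 16.2
position: [0.584, -0.0121, 0.0729]
eef_rot: [179.9, -0.7, 69.2]
contact_force: [4.1, 9.9, -6.5]
width: 0.0262
```

```bash
python3 - <<'E' | tail -n +7
from arc import *
th(); print(monitor.get_state()['contact_force'])
E
```

```text
t 16.2 tcp th 0.7493 knob th(if pushed) 0.7244 r 0.1243 w 0.0262 Ft -10.74 Fr 0.41 yaw 69.2 z 0.0729
[ 4.06083226  9.94588084 -6.54807964]
```

jog_arm --rows "-0.01 0 0 0 0 -0.012 -0.39;-0.01 0 0 0 0 -0.012 -0.39;-0.01 0.001 0 0 0 -0.012 -0.39;-0.01 0 0 0 0 -0.012 -0.39;-0.01 0 0 0 0 -0.012 -0.39;-0.01 0 0 0 0 -0.012 -0.39;-0.01 0.001 0 0 0 -0.012 -0.39;0 0 0 0 0 0 -0.39"

```text
time: 17.2
position: [0.5802, -0.0216, 0.0729]
eef_rot: [179.9, -0.7, 74.2]
contact_force: [3.2, 10.1, -6.3]
width: 0.0258
```

```bash
python3 - <<'E' | tail -n +7
from arc import *
th()
E
```

```text
t 17.2 tcp th 0.8311 knob th(if pushed) 0.8077 r 0.1243 w 0.0258 Ft -10.59 Fr 0.39 yaw 74.2 z 0.0729
```

jog_arm --rows "-0.01 0 0 0 0 -0.012 -0.39;-0.01 0 0 0 0 -0.012 -0.39;-0.01 0.001 0 0 0 -0.012 -0.39;-0.01 0 0 0 0 -0.012 -0.39;0 0 0 0 0 0 -0.39;0 0 0 0 0 0 -0.39;0 0 0 0 0 0 -0.39;0 0 0 0 0 0 -0.39"

```text
time: 18.2
position: [0.5785, -0.0269, 0.0729]
eef_rot: [179.9, -0.7, 77.1]
contact_force: [2.2, 10.9, -5.2]
width: 0.026
```

```bash
python3 - <<'E' | tail -n +7
from arc import *
th()
a,d=grab_frame('scene'); cv2.imwrite('pics/s3.png',cv2.resize(a[90:280,110:330][:,:,::-1],None,fx=3,fy=3,interpolation=2))
E
```

```text
t 18.2 tcp th 0.8762 knob th(if pushed) 0.8523 r 0.1242 w 0.026 Ft -11.05 Fr 1.15 yaw 77.1 z 0.0729
```

View pics/s3.png

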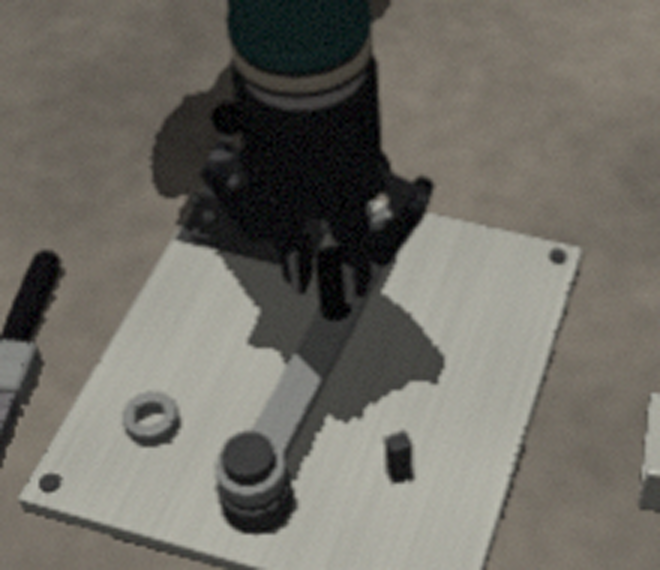

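The gripper hides the catch nose, but the ball is still visible at (228,118), so the catch is still set. There is no ramp force yet at about 0.85, so I continue in fine steps on force.

jog_arm --rows "-0.005 0 0 0 0 -0.006 -0.39;-0.005 0 0 0 0 -0.006 -0.39;-0.005 0 0 0 0 -0.006 -0.39;-0.005 0 0 0 0 -0.006 -0.39;0 0 0 0 0 0 -0.39;0 0 0 0 0 0 -0.39;0 0 0 0 0 0 -0.39;0 0 0 0 0 0 -0.39"

```text
time: 19.25
position: [0.5779, -0.0293, 0.0729]
eef_rot: [179.8, -0.7, 78.6]
contact_force: [2.5, 12.0, -5.7]
width: 0.0263
```

```bash
python3 - <<'E' | tail -n +7
from arc import *
th()
E
```

```text
t 19.25 tcp th 0.8959 knob th(if pushed) 0.8706 r 0.1242 w 0.0263 Ft -12.25 Fr 0.85 yaw 78.6 z 0.0729
```

jog_arm --rows "-0.005 0 0 0 0 -0.006 -0.39;-0.005 0 0 0 0 -0.006 -0.39;-0.005 0 0 0 0 -0.006 -0.39;-0.005 0 0 0 0 -0.006 -0.39;0 0 0 0 0 0 -0.39;0 0 0 0 0 0 -0.39;0 0 0 0 0 0 -0.39;0 0 0 0 0 0 -0.39"

```text
time: 20.25
position: [0.5778, -0.0297, 0.0729]
eef_rot: [179.8, -1.0, 80.1]
contact_force: [3.6, 16.4, -8.1]
width: 0.0263
```

```bash
python3 - <<'E' | tail -n +7
from arc import *
th()
E
```

```text
t 20.25 tcp th 0.8994 knob th(if pushed) 0.8741 r 0.1241 w 0.0263 Ft -16.72 Fr 0.97 yaw 80.1 z 0.0729
```

jog_arm --rows "-0.004 0 0 0 0 -0.004 -0.39;-0.004 0 0 0 0 -0.004 -0.39;-0.004 0 0 0 0 -0.004 -0.39;-0.004 0 0 0 0 -0.004 -0.39;0 0 0 0 0 0 -0.39;0 0 0 0 0 0 -0.39;0 0 0 0 0 0 -0.39;0 0 0 0 0 0 -0.39"

```text
time: 21.25
position: [0.5771, -0.032, 0.0729]
eef_rot: [179.8, -0.9, 81.1]
contact_force: [3.4, 16.3, -7.6]
width: 0.026
```

```bash
python3 - <<'E' | tail -n +7
from arc import *
th()
E
```

```text
t 21.25 tcp th 0.9185 knob th(if pushed) 0.8942 r 0.1242 w 0.026 Ft -16.61 Fr 0.83 yaw 81.1 z 0.0729
```

jog_arm --rows "-0.004 0 0 0 0 -0.004 -0.39;-0.004 0 0 0 0 -0.004 -0.39;-0.004 0 0 0 0 -0.004 -0.39;-0.004 0 0 0 0 -0.004 -0.39;0 0 0 0 0 0 -0.39;0 0 0 0 0 0 -0.39;0 0 0 0 0 0 -0.39;0 0 0 0 0 0 -0.39"

```text
time: 22.25
position: [0.5758, -0.0367, 0.0729]
eef_rot: [179.9, -0.7, 82.0]
contact_force: [2.9, 11.6, -5.2]
width: 0.0263
```

```bash
python3 - <<'E' | tail -n +7
from arc import *
th()
E
```

```text
t 22.25 tcp th 0.9581 knob th(if pushed) 0.9325 r 0.1243 w 0.0263 Ft -12.0 Fr -0.32 yaw 82.0 z 0.0729
```

Over the ramp: force is back to 12 N at 0.93, so the shift is about +0.07, drop expected near 0.977 and kick near 0.992. I log the wrist view of the ball as a drop indicator.

jog_arm --rows "-0.006 0 0 0 0 -0.007 -0.39;-0.006 0 0 0 0 -0.007 -0.39;-0.006 0 0 0 0 -0.007 -0.39;-0.006 0 0 0 0 -0.007 -0.39;0 0 0 0 0 0 -0.39;0 0 0 0 0 0 -0.39;0 0 0 0 0 0 -0.39;0 0 0 0 0 0 -0.39"

```text
time: 23.25
position: [0.575, -0.0408, 0.0728]
eef_rot: [179.9, -0.7, 83.6]
contact_force: [0.8, 11.0, -4.0]
width: 0.0263
```

```bash
python3 - <<'E' | tail -n +7
from arc import *
th()
a,_=grab_frame('wrist'); np.save('wA.npy',a); b,_=grab_frame('top'); np.save('tA.npy',b)
A=cv2.resize(a[:,:,::-1],(400,300)); B=cv2.resize(b[170:290,200:360][:,:,::-1],(400,300),interpolation=2)
cv2.imwrite('pics/wt.png',np.hstack([A,B]))
E
```

```text
t 23.25 tcp th 0.9919 knob th(if pushed) 0.9667 r 0.1243 w 0.0263 Ft -10.94 Fr 1.23 yaw 83.6 z 0.0728
```

View pics/wt.png

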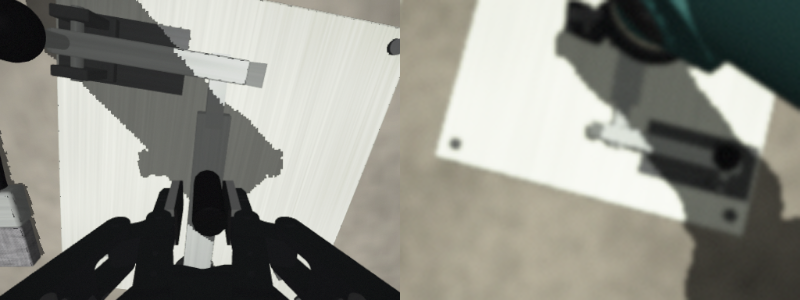

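The wrist half shows the tip passing under the bar at (212,95), just inside the nose at (258,72), with the ball at (15,30). The top half shows the ball at (727,157). Both are unobstructed, so I go on in small steps.

jog_arm --rows "-0.004 0 0 0 0 -0.004 -0.39;-0.004 0 0 0 0 -0.004 -0.39;-0.003 0 0 0 0 -0.003 -0.39;0 0 0 0 0 0 -0.39;0 0 0 0 0 0 -0.39;0 0 0 0 0 0 -0.39;0 0 0 0 0 0 -0.39;0 0 0 0 0 0 -0.39"

```text
time: 24.35
position: [0.5749, -0.042, 0.0728]
eef_rot: [179.9, -0.7, 84.3]
contact_force: [0.3, 11.6, -3.6]
width: 0.0262
```

```bash
cat > ball.py <<'E'
from arc import *
def ball(a):
    g=cv2.cvtColor(a,cv2.COLOR_RGB2GRAY).astype(float); 
    u0,v0=200+int(327/2.5),170+int(157/2.5); w=g[v0-10:v0+11,u0-10:u0+11]; k=np.clip(45-w,0,None); y,x=np.mgrid[v0-10:v0+11,u0-10:u0+11]
    return np.round([(k*x).sum()/k.sum(),(k*y).sum()/k.sum()],2)
if __name__=='__main__':
    th(); b,_=grab_frame('top'); np.save('tB.npy',b); print('top ball before',ball(np.load('tA.npy')),'now',ball(b),'m/px ~',.0016)
E
python3 ball.py | tail -n 2
```

```text
t 24.35 tcp th 1.0011 knob th(if pushed) 0.9762 r 0.1242 w 0.0262 Ft -11.49 Fr 1.67 yaw 84.3 z 0.0728
top ball before [329.99 232.81] now [328.9  232.59] m/px ~ 0.0016
```

jog_arm --rows "-0.003 0 0 0 0 -0.003 -0.39;-0.003 0 0 0 0 -0.003 -0.39;0 0 0 0 0 0 -0.39;0 0 0 0 0 0 -0.39;0 0 0 0 0 0 -0.39;0 0 0 0 0 0 -0.39;0 0 0 0 0 0 -0.39;0 0 0 0 0 0 -0.39"

```text
time: 25.4
position: [0.5747, -0.0428, 0.0729]
eef_rot: [179.9, -0.7, 84.7]
contact_force: [1.3, 12.2, -4.2]
width: 0.0261
```

```bash
python3 ball.py | tail -n 2
```

```text
t 25.4 tcp th 1.0079 knob th(if pushed) 0.9835 r 0.1242 w 0.0261 Ft -12.22 Fr 0.76 yaw 84.7 z 0.0729
top ball before [329.99 232.81] now [328.94 232.62] m/px ~ 0.0016
```

The ball moved towards set by 1.1 px and stayed there over the next step, so the catch has dropped. Ease forward slowly.

jog_arm --rows "0.004 0 0 0 0 0.004 -0.39;0.004 0 0 0 0 0.004 -0.39;0.004 0 0 0 0 0.004 -0.39;0.004 0 0 0 0 0.004 -0.39;0.004 0 0 0 0 0.004 -0.39;0.004 0 0 0 0 0.004 -0.39;0 0 0 0 0 0 -0.39;0 0 0 0 0 0 -0.39"

```text
time: 26.45
position: [0.575, -0.0409, 0.0728]
eef_rot: [179.9, -0.6, 83.2]
contact_force: [1.0, 9.7, -3.3]
width: 0.0261
```

```bash
python3 ball.py | tail -n 2
```

```text
t 26.45 tcp th 0.9925 knob th(if pushed) 0.9682 r 0.1243 w 0.0261 Ft -9.76 Fr 0.76 yaw 83.2 z 0.0728
top ball before [329.99 232.81] now [328.78 232.62] m/px ~ 0.0016
```

jog_arm --rows "0.004 0 0 0 0 0.003 -0.39;0.004 0 0 0 0 0.003 -0.39;0.004 0 0 0 0 0.003 -0.39;0.004 0 0 0 0 0.003 -0.39;0.004 0 0 0 0 0.003 -0.39;0.004 0 0 0 0 0.003 -0.39;0 0 0 0 0 0 -0.39;0 0 0 0 0 0 -0.39"

```text
time: 27.5
position: [0.5752, -0.0407, 0.0729]
eef_rot: [179.9, -0.3, 81.9]
contact_force: [0.1, 5.8, -0.9]
width: 0.026
```

```bash
python3 ball.py | tail -n 2
```

```text
t 27.5 tcp th 0.9902 knob th(if pushed) 0.966 r 0.1241 w 0.026 Ft -5.74 Fr 0.98 yaw 81.9 z 0.0729
top ball before [329.99 232.81] now [328.67 232.65] m/px ~ 0.0016
```

Hooked: the position holds at 0.966 while the force falls. Next I unload the rest until the knob is free in the cage.

jog_arm --rows "0.004 0 0 0 0 0 -0.39;0.004 0 0 0 0 0 -0.39;0.004 0 0 0 0 0 -0.39;0.004 0 0 0 0 0 -0.39;0.004 0 0 0 0 0 -0.39;0.004 0 0 0 0 0 -0.39;0.004 0 0 0 0 0 -0.39;0 0 0 0 0 0 -0.39"

```text
time: 28.55
position: [0.5759, -0.0406, 0.0727]
eef_rot: [180.0, 0.0, 81.7]
contact_force: [0.3, 2.4, 2.8]
width: 0.0259
```

```bash
python3 ball.py | tail -n 2
```

```text
t 28.55 tcp th 0.9888 knob th(if pushed) 0.9648 r 0.1234 w 0.0259 Ft -2.37 Fr 0.17 yaw 81.7 z 0.0727
top ball before [329.99 232.81] now [328.71 232.67] m/px ~ 0.0016
```

jog_arm --rows "0.005 0 0 0 0 0 -0.39;0.005 0 0 0 0 0 -0.39;0.005 0 0 0 0 0 -0.39;0.005 0 0 0 0 0 -0.39;0.005 0 0 0 0 0 -0.39;0 0 0 0 0 0 -0.39;0 0 0 0 0 0 -0.39;0 0 0 0 0 0 -0.39"

```text
time: 29.6
position: [0.5762, -0.0364, 0.0726]
eef_rot: [-180.0, 0.0, 81.7]
contact_force: [-0.5, 0.4, -0.2]
width: 0.026
```

```bash
python3 ball.py | tail -n 2
```

```text
t 29.6 tcp th 0.9547 knob th(if pushed) 0.9305 r 0.124 w 0.026 Ft -0.25 Fr 0.52 yaw 81.7 z 0.0726
top ball before [329.99 232.81] now [328.7  232.65] m/px ~ 0.0016
```

jog_arm --rows "0 0 0 0 0 0 -0.2;0 0 0 0 0 0 -0.1;0 0 0 0 0 0 -0.05;0 0 0 0 0 0 -0.05;0 0 -0.05 0 0 0 -0.05;0 0 -0.1 0 0 0 -0.05;0 0 -0.1 0 0 0 -0.05;0 0 -0.1 0 0 0 -0.05"

```text
time: 30.65
position: [0.5766, -0.0363, 0.1266]
eef_rot: [179.9, -0.0, 81.7]
contact_force: [0.2, -0.0, 0.7]
width: 0.0404
```

jog_arm --rows "0 0 -0.1 0 0 0 -0.05;0 0 -0.1 0 0 0 -0.05;0 0 -0.1 0 0 0 -0.05;0 0 -0.1 0 0 0 -0.05;0 0 -0.1 0 0 0 -0.05;0 0 0 0 0 0 -0.05;0 0 0 0 0 0 -0.05;0 0 0 0 0 0 -0.05"

```text
time: 31.65
position: [0.5758, -0.0364, 0.1994]
eef_rot: [-179.9, 0.0, 81.7]
contact_force: [0.1, -1.0, -0.5]
width: 0.0405
```

```bash
python3 - <<'E' | tail -n 2
from arc import *
th()
a,_=grab_frame('wrist'); b,_=grab_frame('scene')
A=cv2.resize(a[:,:,::-1],(400,300)); B=cv2.resize(b[100:280,110:350][:,:,::-1],(400,300),interpolation=2)
cv2.imwrite('pics/fin.png',np.hstack([A,B])); print(monitor.get_state()['contact_force'])
E
```

```text
t 31.65 tcp th 0.9559 knob th(if pushed) 0.8735 r 0.1244 w 0.0405 Ft 0.94 Fr -0.36 yaw 81.7 z 0.1994
[-0.24475791  0.33116267  0.33251396]
```

View pics/fin.png

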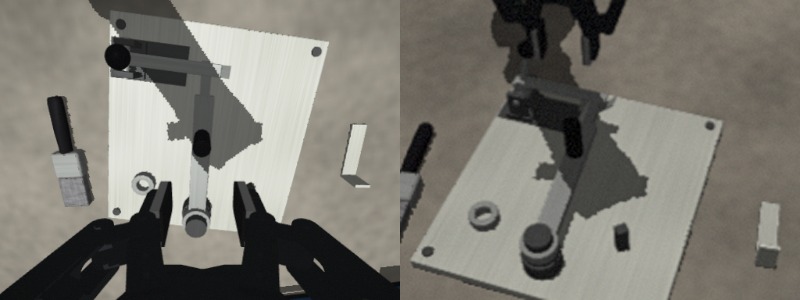

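The final view shows the arm held drawn: knob at (202,143), tip hooked under the nose at (222,72). The catch is set, the gripper is clear, and the collar, bracket and brush are in place. Handing in.

```bash
python3 -c "
from cell import order; print(order.finish_job())"
```

```text
the job is handed in; nothing more can be done
None
```

The arm is cocked and the catch carries it; I handed the job in at about 32 s. No verdict is reported.

- **Tipping the catch:** I pushed the ball towards +y with the shut fingers, at most about 10 N in the readings taken at the end of each move. A picture showed the catch set while the arm was still at rest.
- **Drawing the arm:** I drew the knob back in a loose 26 mm cage of the fingers. The arm met the ramp at about 0.87 rad, so the catch sits about 14 mm towards -y of nominal. The catch dropped by about 0.976 rad; I stopped at about 0.984, short of the expected kick-off at 0.992.
- **Easing forward:** Knob force fell from 12 N to 0 while the arm stayed at about 0.965 rad, so the catch has the load. I then opened the fingers and lifted clear to a height of 0.2 m.

**Last checks:** The wrist force read near zero. The final pictures showed the tip hooked under the nose, the catch set, and the collar, bracket and brush where they had been. I judged the bystanders by eye and did not measure them. The first ball sightings put the catch only 8 to 11 mm off; the closer wrist view and the ramp contact gave about 13 to 14 mm, and I used those.

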